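# Hold the bulldog clip open over the recipe card

### The job

The steel bulldog clip is parked on the rim of the black bar caddy: pinch its wings until it is spread wide open, so that it comes off the rim without scraping, and carry it to the taller of the two standing cards. Hold it squeezed wide open astride the middle of that card's top edge, square to the card, the jaws well down past the edge with the card between them and neither jaw touching it, so that a colleague can slip the day's brew sheet in. Finish while still holding it there, and leave both cards and the rest of the counter as they are.

Things in the scene. Friction and masses are not known exactly. Their poses are not given: they have to be found in the camera images.
- clip: Plain steel bulldog clip, 62 mm wide (y, along the hinge), 73 mm high, 55 g. Origin: middle of the hinge pin. x is the way the jaws part (both sides alike), z points up from the jaws to the wings. It stands upright, jaws down, its lips biting 12 mm deep over the caddy's 4 mm wall, the pin 28 mm above the rim. It is loose once opened.
- clip_wings (a point): Point on the clip's centre plane 20 mm above the pin, midway between the two wings: flat, 36 mm wide (y), round-ended. On the rim they flare like a V, 43 mm over the outsides at their tops, 31 mm above the pin. Pinched together along x to the clip's stop they stand parallel and upright, 21 mm over the outsides, from 3 to 36 mm above the pin.
- clip_jaw (a joint): Spread of each half about the hinge (both turn alike), rad: 0 biting the caddy's wall, -0.05 shut on nothing, 0.33 fully open at the stop. The spring needs about 4 N on each wing near its top to start opening, 9 N to open fully (under 20 N even at mid wing); more if pinched lower down. It shuts when let go.
- clip_mouth (a point): Middle of the clip's mouth, on its centre plane 37 mm below the pin: midway between the lower edges of the 62 mm wide lips when open. Axes as the clip. Fully open the lips gape 30 mm; a card can reach 30 mm up into the clip before it meets the spring coil (11 mm across, on the pin).
- caddy: Black open bar caddy with napkins and stirrers below its rim, fixed; 110 mm (x) by 170 mm (y) by 90 mm high, walls 4 mm. Origin under its centre. The clip sits on its -x long wall, somewhere along it.
- recipe_card: The taller card: white stiff card 105 mm wide (y), 3 mm thick (x), standing upright in a wooden foot 55 mm (x) by 120 mm (y) by 28 mm high; in all 164 mm high, about 0.45 kg, loose on the counter. Origin under the foot's centre, z up.
- recipe_card_edge (a point): Middle of the taller card's top edge, 164 mm above the counter. Its y runs along the edge, x across the card's thickness, z up.
- price_card: The lower card, 85 mm wide (y) by 3 mm, in a wooden foot 45 by 100 by 22 mm, in all 63 mm high, loose. To be left alone. Origin under its centre.
- milk_jug: Steel milk jug, 92 mm across its belly, 100 mm high, with a handle; loose, to be left alone. Origin under its centre.
- cup: White espresso cup, 64 mm across, 55 mm high, with a handle; loose, to be left alone. Origin under its centre.
- tamper: Steel tamper, 58 mm across, 84 mm high, loose, to be left alone. Origin under its centre.
Mind the look-alikes: they are no part of the job. Leave any blue look-alike of the clip alone.

How it is judged:
By the outcome, as a careful person would: the job done as asked, in the order asked, and still so for the second after the job is handed in, while the arm keeps its last pose, push and grip.
It also fails if it takes over 32 s, if anything falls off the work surface, if the arm or the gripper's body presses on something with over 40 N, if the wrist force passes 120 N, or if a joint passes its speed limit or range.

### The arm

A 7-joint arm with a two-finger parallel gripper is mounted at the origin on the work surface. World frame = base frame: x ahead of the robot, y to its left, z up, the work surface at z = 0. Lengths are in mm, angles in rad, forces in N, time in s.
With the tool pointing down it reaches from about 425 to 925 mm from the base axis. Payload 6.8 kg.
Tool frame: the origin (TCP) lies on the centre line of the jaws, within the pads' length; the fingertips stand 17 mm ahead of it and the grasp point (between the pads) lies 2 mm behind it; z points along the fingers, x is the direction in which the jaws open and shut, and the axes are right-handed (so a half turn about z gives the same grasp; the last joint's range is limited). The gripper opens to 85 mm and grips with 20 to 120 N. Pads are 22 mm wide; open, the fingers measure 114 mm over their backs; the gripper's body (76 mm by 85 mm) begins 54 mm behind the grasp point. The pads swing forward as they close: fully open they stand 13 mm farther back than shut.
Start: joints at [-1.251, 0.477, 0.022, 1.555, -0.011, 1.109, -0.083], TCP at [280.036, 614.188, 248.308] pointing down, gripper open.
Joint ranges: [-2.96, 2.96], [-0.34, 2.1], [-1.41, 1.46], [0.24, 2.44], [-1.37, 4.51], [0.17, 1.92], [-2.96, 2.96]. Speed limits (rad/s): [2.39, 2.39, 3.14, 3.14, 3.14, 3.14, 3.14].

### API

Orientations are given as a unit quaternion [x, y, z, w].
In Python, from cell import * gives the robot as it stands. Calls block until the motion is done:
- move_pose(position, orientation): joint-space move of the TCP to a pose.
- move_straight(position, ori=None, velocity=150, stop_force=None): straight line of the TCP; ori=None keeps the orientation; velocity is the mean speed in mm/s. With stop_force (N) it stops when the force on the tool has changed by that much, and returns True; else False.
- move_joints(angles): joint-space move.
- open_gripper() and gripper_close(effort=None): open the fingers fully, or close them until they stop; effort is the grip in N (None keeps the last).
- sleep(seconds).
- ik(position, orientation): joint angles nearest the present ones, or None.
- read_state(): the state.
- get_image(name): name is "side" or "top" or "wrist"; returns a dict with "img" (480x640x3 uint8, red, green, blue), "z_map" (480x640 float32, mm along the optical axis (not along the pixel's ray), 0 where there is no reading), "fx", "fy", "cx", "cy" (pixels), "eye" and "orientation" of the camera in the world. Camera axes: x right, y down, z forward; pixel columns grow to the right and rows downward; lengths in mm; the calibration is good to about 2 mm. A picture is of the moment at which its call begins.
A pose or a line that the arm cannot do raises Unreachable and nothing moves.
- hand_in(): hands the job in, once; it reports no verdict.
The state is a dict: "t": time; "joint_pos": joint angles; "joint_velocities": joint speeds; "joint_efforts": joint torques, N m; "eef_pos": TCP position; "tool_rot": TCP orientation; "wrist_force": force on the tool from outside, world axes, zero at the start; "ft_torque": the same for the moment, N m; "gripper_width": finger opening in mm.
Only numpy, scipy, OpenCV 4.12 (cv2) and the standard library are available. Lean on these libraries where they do the work, as an engineer would, in place of code of your own. Each camera call takes 0.05 s, during which the arm holds its last target.

## Working session

There is one attempt and no reset: what is moved stays moved. The work goes in short steps, each a Python script; the robot and the scene stay as the last script left them, time stands still between calls to the robot, and variables do not carry over. Pictures are saved under pics/ and viewed, and the job is handed in when it is done.

```bash
mkdir -p pics; ls
cat > h.py <<'E'
from cell import *
import numpy as np, cv2
from scipy.spatial.transform import Rotation as R
def grab(n,f):
    d=get_image(n); np.savez('pics/'+f+'.npz',**d); cv2.imwrite('pics/'+f+'.png',d['img'][:,:,::-1]); return d
def load(f): return dict(np.load('pics/'+f+'.npz'))
def rot(d):
    o=np.array(d['orientation']); return o if o.shape==(3,3) else R.from_quat(o).as_matrix()
def ray(d,u,v):
    return np.array(d['eye']),rot(d)@np.array([(u-d['cx'])/d['fx'],(v-d['cy'])/d['fy'],1])
def onz(d,u,v,z):
    e,r=ray(d,u,v); return e+r*(z-e[2])/r[2]
def cloud(d):
    v,u=np.mgrid[:480,:640]; z=d['z_map']
    p=np.stack([(u-d['cx'])/d['fx']*z,(v-d['cy'])/d['fy']*z,z],-1)
    return p@rot(d).T+np.array(d['eye'])
def proj(d,p):
    q=rot(d).T@(np.array(p)-np.array(d['eye'])); return q[0]/q[2]*d['fx']+d['cx'],q[1]/q[2]*d['fy']+d['cy']
E
python3 - <<'E'
from h import *
for n in("side","top","wrist"):
    d=grab(n,n+'0'); print(n,d['eye'],d['orientation'],d['fx'],d['cx'],d['cy'])
s=read_state();print({k:s[k] for k in('t','eef_pos','tool_rot','gripper_width')})
E
```

```text
pics
side [408.13788488 699.86477    621.58805816] [-0.09421534  0.88922631 -0.44624766  0.0355396 ] 461.3097254249954 320.0866959596943 239.95908340770671
top [420.52481149  23.02765244 888.89230253] [-0.69517852  0.71470641 -0.06086995  0.04707891] 449.0100745356013 319.5307840660646 236.98944435391422
wrist [208.6190769  645.98756438 373.01607643] [0.83121457 0.5344632  0.08201175 0.12924972] 337.1753923696607 319.00823845776057 237.5647927890546
{'t': 0.15, 'eef_pos': array([279.8903517 , 613.77208617, 247.54914522]), 'tool_rot': array([ 8.41092905e-01,  5.40890213e-01, -5.58228324e-04,  4.36150027e-04]), 'gripper_width': 85.37988353009047}
```

View pics/side0.png

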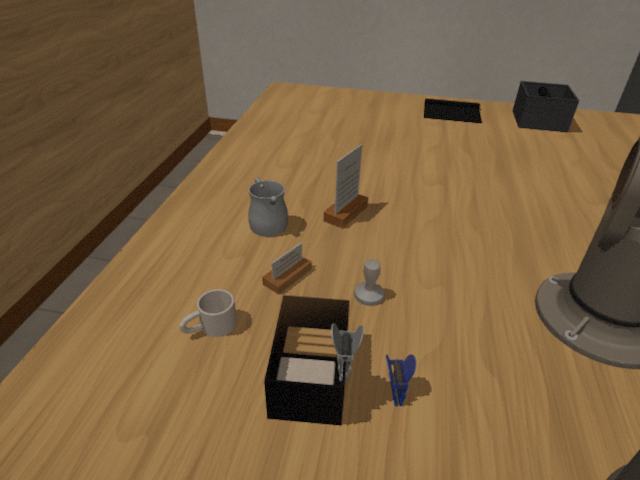

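View pics/top0.png

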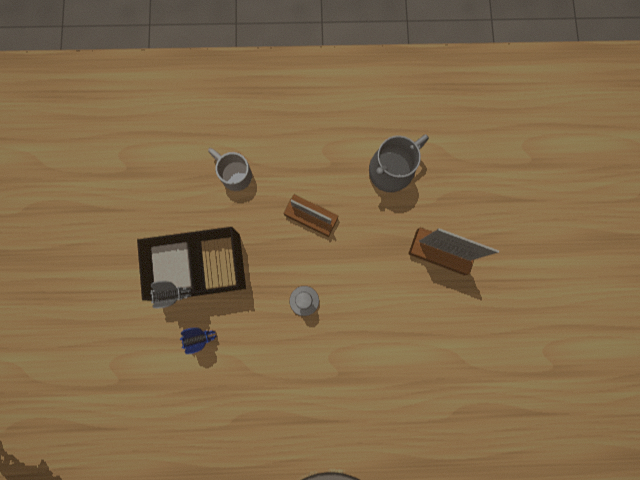

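View pics/wrist0.png

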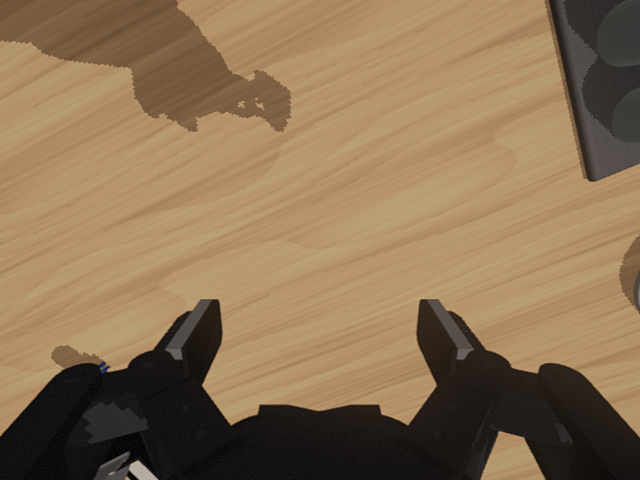

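The side view shows the grey clip on the caddy rim at about (345,345), with the blue look-alike beside it at (400,380). The top view has the grey clip at (168,292), the blue one at (198,338), the tall card at (460,245) and the low card at (312,213).

Candidates for the clip:
- Steel clip on the rim, top (168,292) / side (345,345). This is my choice.
- Blue clip, top (198,338), to be left alone.

Candidates for the card:
- Tall card, top (460,245). This is my choice.
- Low card, top (312,213).

Run:
```python
from h import *
t=load('top0');s=load('side0')
a=cv2.resize(t['img'][220:370,120:270],(600,600),interpolation=2)
cv2.imwrite('pics/ctop.png',a[:,:,::-1])
a=cv2.resize(s['img'][290:430,260:430],(729,600),interpolation=2)
cv2.imwrite('pics/cside.png',a[:,:,::-1])
P=cloud(t)
for u,v in((140,240),(240,230),(244,290),(145,299),(165,292),(185,292),(198,338),(440,231),(496,252),(468,241),(312,213),(304,299),(395,165)):
    print((u,v),P[v,u].round(1))
Q=cloud(s)
for u,v in((345,345),(337,190),(361,150),(349,165),(400,380)): print('s',(u,v),Q[v,u].round(1))
```

```text
(140, 240) [546.7 327.1  88.1]
(240, 230) [575.3 162.2   1.5]
(244, 290) [456.  155.   -1.3]
(145, 299) [441.6 315.3  87.6]
(165, 292) [451.5 269.8 121.3]
(185, 292) [451.8 245.4  88.4]
(198, 338) [369.2 232.3  45.3]
(440, 231) [ 537.5 -192.6  159.3]
(496, 252) [ 500.3 -283.8  157. ]
(468, 241) [ 519.5 -237.7  159.7]
(312, 213) [597.6  17.7  42.8]
(304, 299) [433.7  36.3  83.4]
(395, 165) [ 702.7 -155.9    1.3]
s (345, 345) [448.7 275.3 123.2]
s (337, 190) [ 538.6 -187.6   91.9]
s (361, 150) [ 501.2 -284.3  148.8]
s (349, 165) [ 520.7 -232.4  133.9]
s (400, 380) [364.2 255.3  42.9]
```

View pics/ctop.png

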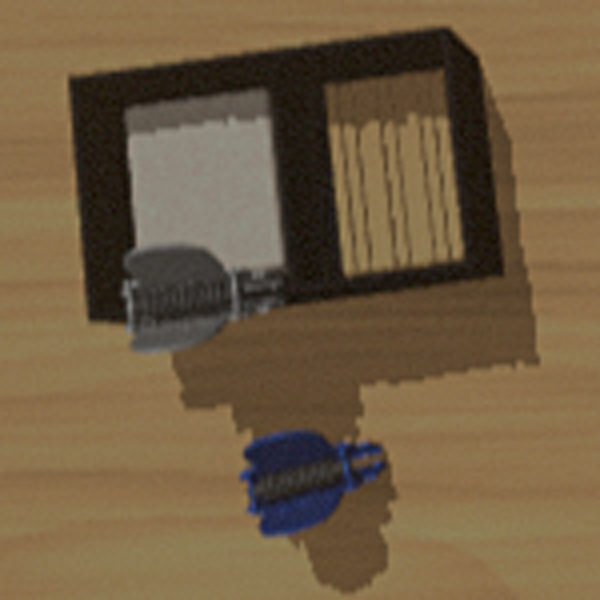

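View pics/cside.png

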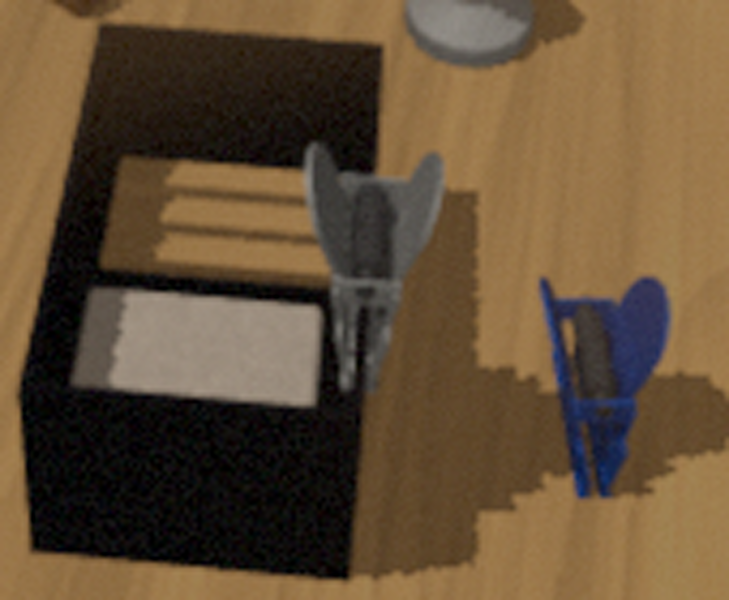

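Run:
```python
from h import *
t=load('top0');s=load('side0')
c=[onz(t,*p,90) for p in((137.5,239.2),(231,227),(246,288.5),(142.5,300.5))]
for q in c: print('corner',q.round(1))
print('yaw wall', np.degrees(np.arctan2(*( -(c[3]-c[2])[:1],(c[3]-c[2])[1]))))
C=None
for n,d in(('top',t),('side',s)):
    P=cloud(d);im=d['img'].astype(int)
    m=(abs(P[...,0]-450)<45)&(abs(P[...,1]-265)<50)&(P[...,2]>100)
    q=P[m];print(n,len(q),'min',q.min(0).round(1),'max',q.max(0).round(1),'mid',((q.min(0)+q.max(0))/2).round(1))
    for lo,hi in((100,110),(110,120),(120,130),(130,140),(140,160)):
        w=q[(q[:,2]>lo)&(q[:,2]<hi)]
        if len(w): print(lo,len(w),w.min(0).round(1),w.max(0).round(1))
    # card edge
    m=(abs(P[...,0]-520)<50)&(abs(P[...,1]+238)<70)&(P[...,2]>60)
    q=P[m];print('card',len(q),np.percentile(q[:,2],[50,95,99,100]).round(1))
    mu=q[:,:2].mean(0);U,S,V=np.linalg.svd(q[:,:2]-mu);print(mu,V[0],np.degrees(np.arctan2(-V[0][0],V[0][1])),'rms',S/np.sqrt(len(q)))
    a=(q[:,:2]-mu)@V[0];print('mid',(mu+V[0]*(a.min()+a.max())/2).round(1),'len',a.max()-a.min())
a=cv2.resize(t['img'][210:285,400:500],(800,600),interpolation=2)
cv2.imwrite('pics/ccard.png',a[:,:,::-1])
st=read_state();Rt=R.from_quat(st['tool_rot']).as_matrix();w=load('wrist0')
print('cam in tool',Rt.T@(w['eye']-st['eef_pos']),'\n',Rt.T@rot(w))
```

```text
corner [547.9 330.9  90. ]
corner [565.7 164.4  90. ]
corner [454.9 138.   90. ]
corner [439.1 318.7  90. ]
yaw wall [4.98680295]
top 667 min [426.4 237.9 100.2] max [470.2 300.7 151.9] mid [448.3 269.3 126. ]
100 62 [437.5 237.9 100.2] [459.9 300.7 109.9]
110 137 [435.4 243.2 110.3] [461.2 295.6 119.9]
120 240 [433.4 244.7 120.1] [464.2 293.1 129.8]
130 101 [431.4 250.  130. ] [467.  288.2 140. ]
140 127 [426.4 252.2 140.1] [470.2 286.4 151.9]
card 997 [123.8 164.7 166.3 167.7]
[ 520.55678323 -235.24719883] [-0.38181608 -0.92423832] 157.55377966150712 rms [30.87841676  0.66394901]
mid [ 520.3 -235.9] len 105.63847376927093
side 847 min [425.8 239.9 100.1] max [469.7 300.6 153.2] mid [447.8 270.2 126.6]
100 91 [436.2 239.9 100.1] [457.8 300.6 109.7]
110 177 [434.4 245.9 110.1] [459.9 295.  120. ]
120 321 [432.1 244.8 120. ] [462.4 294.2 130. ]
130 123 [427.9 250.3 130. ] [465.8 290.2 139.7]
140 135 [425.8 251.4 140. ] [469.7 288.  153.2]
card 985 [116.2 162.7 165.3 166.5]
[ 521.44183249 -232.83330904] [0.38225077 0.92405863] -22.4731702910575 rms [31.51709815  0.95960588]
mid [ 519.7 -237. ] len 111.58816102970164
cam in tool [  -0.4335477   -78.19730431 -125.47659586] 
 [[ 9.99999833e-01 -2.65676691e-04 -5.13277841e-04]
 [ 4.08457158e-04  9.53178152e-01  3.02409066e-01]
 [ 4.08902184e-04 -3.02409225e-01  9.53178102e-01]]
```

View pics/ccard.png

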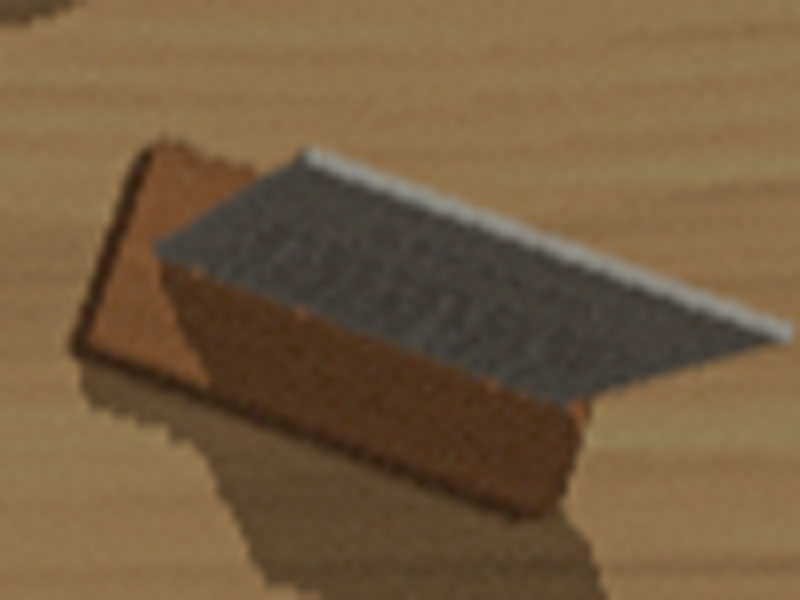

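```bash
cat >> h.py <<'E'
def down(deg):
    a=np.radians(deg)/2; return [float(np.cos(a)),float(np.sin(a)),0.,0.]
E
python3 - <<'E'
from h import *
t=load('top0')
a,b=onz(t,438.5,229,165),onz(t,498.5,251.8,165);print(a,b,(a+b)/2,np.linalg.norm(a-b),np.degrees(np.arctan2(-(a-b)[0],(a-b)[1])))
for y in(5,-175,185):
    print(y,ik([448,269.7,220],down(y)))
for y in(-22.5,157.5): print(y,ik([520,-236.5,220],down(y)))
move_pose([448,269.7,220],down(5))
grab('wrist','w1');s=read_state();print(s['t'],s['eef_pos'],s['tool_rot'],s['joint_pos'])
E
```

```text
[ 539.94918638 -188.65463579  165.        ] [ 499.62490918 -284.54129797  165.        ] [ 519.78704778 -236.59796688  165.        ] 104.02066773188172 -22.80875192126393
5 [-0.95629707  0.26477501  0.35176567  1.96624418 -0.11279102  0.92916254
 -0.46089315]
-175 [-0.44935574  0.27295124 -0.25061118  1.93319021  0.08256639  0.94519966
  2.48938479]
185 [-0.44935574  0.27295124 -0.25061118  1.93319021  0.08256639  0.94519966
  2.48938479]
-22.5 [-0.40957383  0.49908197  0.9908756   1.88293454 -0.4875536   1.02485116
  0.39621354]
157.5 [-0.53777631  0.68418029  1.27921607  1.88848004 -0.72782752  1.14322397
 -2.51686998]
1.6333 [447.62846178 271.6942774  220.06938431] [ 9.98969997e-01  4.53742457e-02  1.13026389e-04 -3.30544331e-04] [-0.95763955  0.26552067  0.34969384  1.96485085 -0.11300497  0.92912911
 -0.4607193 ]
```

View pics/w1.png

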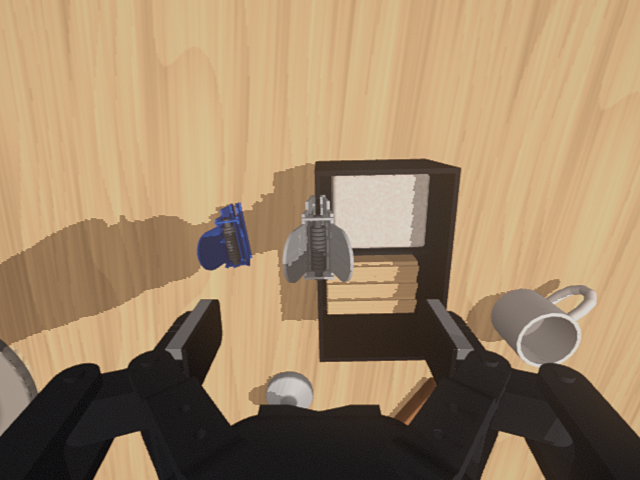

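The clip at (318,255) sits midway between the fingers and the blue one stays off to the left at (225,240). I'll measure it from here and from a second height.

```bash
cat > m.py <<'E'
from h import *
def meas(d):
    P=cloud(d);Z=d['z_map']
    m=(abs(P[...,0]-448)<32)&(abs(P[...,1]-270)<45)&(P[...,2]>125)&(P[...,2]<160)&(Z>0)
    m[298:]=False
    q=P[m]; c,s=np.cos(np.radians(5)),np.sin(np.radians(5))
    l=np.stack([(q[:,0]-448)*c+(q[:,1]-270)*s,-(q[:,0]-448)*s+(q[:,1]-270)*c,q[:,2]],-1)
    print(len(q),'local min',l.min(0).round(1),'max',l.max(0).round(1),'mid',((l.min(0)+l.max(0))/2).round(1))
    for lo in range(125,160,6):
        w=l[(l[:,2]>lo)&(l[:,2]<lo+6)]
        if len(w)>4: print(lo,len(w),w.min(0).round(1)[:2],w.max(0).round(1)[:2])
    for k in(-1,1):
        h=l[(k*l[:,0]>6)]; 
        f=np.polyfit(h[:,1],h[:,0],1);print('wing slope deg',np.degrees(np.arctan(f[0])))
E
python3 - <<'E'
from m import *
meas(load('w1'))
move_straight([448,269.7,195],down(5),velocity=80);sleep(.2)
d=grab('wrist','w2');meas(d);s=read_state();print(s['t'],s['eef_pos'],R.from_quat(s['tool_rot']).as_euler('xyz',degrees=True))
E
```

```text
1734 local min [-23.7 -18.8 125. ] max [ 20.3  18.  153. ] mid [ -1.7  -0.4 139. ]
125 358 [-17.1 -18.7] [12.2 18. ]
131 382 [-19.3 -18.8] [14.5 18. ]
137 407 [-21.  -17.9] [17.8 17.6]
143 422 [-23.6 -15.5] [20.1 15.8]
149 165 [-23.7  -8.7] [20.3  9.3]
wing slope deg -1.7950260654737586
wing slope deg -0.6226035589284047
2207 local min [-23.5 -19.5 125. ] max [ 20.5  18.  152.2] mid [ -1.5  -0.7 138.6]
125 454 [-16.6 -19.5] [13.1 18. ]
131 487 [-19.6 -18.9] [15. 18.]
137 528 [-21.4 -18. ] [17.4 17.6]
143 538 [-23.4 -15.7] [20.1 14.9]
149 200 [-23.5  -9.4] [20.5  9.3]
wing slope deg -1.9104981590991232
wing slope deg -0.696051210772959
2.35 [448.26983535 269.86860726 195.44258668] [-1.79968769e+02 -3.95327958e-02  4.99740006e+00]
```

View pics/w2.png

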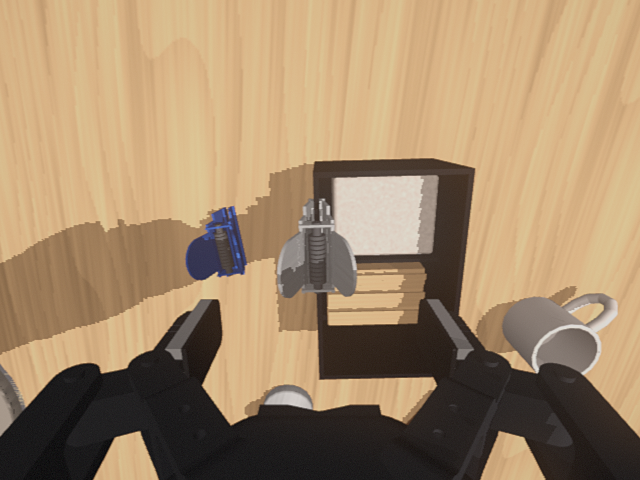

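Run:
```python
from h import *
move_straight([447.2,269.6,142],down(6),velocity=80,stop_force=8);sleep(.15)
s=read_state();print(s['t'],s['eef_pos'],s['wrist_force'])
gripper_close(50);sleep(.2)
s=read_state();print(s['t'],s['eef_pos'],s['wrist_force'],s['gripper_width'])
grab('wrist','w3');grab('side','s3')
a=cv2.resize(load('s3')['img'][270:430,260:430],(637,600),interpolation=2)
cv2.imwrite('pics/cs3.png',a[:,:,::-1])
```

```text
3.3167 [447.56035509 269.85063473 142.54399334] [-0.14020616 -0.58644503 -0.17411084]
4.1333 [447.18317738 269.60695918 141.96038141] [-0.06636016  0.47991371 -0.77791389] 18.77027306765935
```

View pics/w3.png

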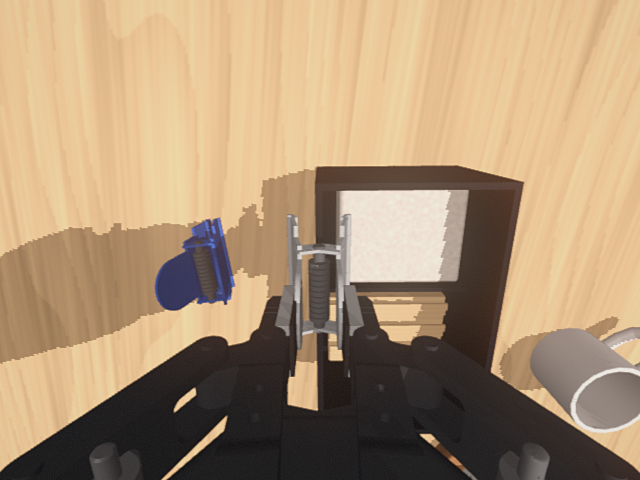

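View pics/cs3.png

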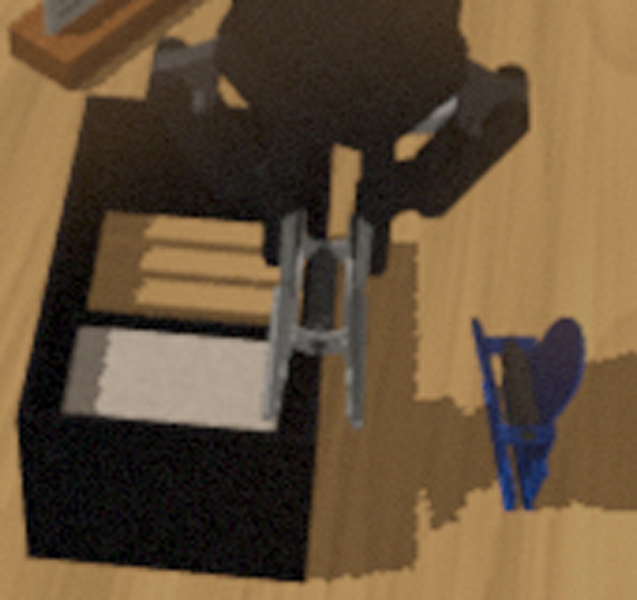

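The clip is fully open: the jaws at (290,300) and (345,300) run parallel on either side of the rim, with a gap on both sides. I'll lift it straight up and measure how it sits in the grip.

Run:
```python
from h import *
move_straight([447.2,269.6,200],velocity=60)
move_straight([447.2,269.6,285],velocity=150);sleep(.1)
s=read_state();print(s['t'],s['eef_pos'],s['wrist_force'],s['gripper_width'])
grab('wrist','w4');d=grab('side','s4');
u,v=proj(d,[447,270,245]);print(u,v);u,v=int(u),int(v)
a=cv2.resize(d['img'][max(v-90,0):v+70,u-85:u+85],(637,600),interpolation=2)
cv2.imwrite('pics/cs4.png',a[:,:,::-1])
```

```text
6.1667 [446.49548559 269.1635607  283.64443021] [ 0.17861207  1.05836247 -0.64776371] 18.88748869491444
352.2558723820928 276.4696264738599
```

View pics/w4.png

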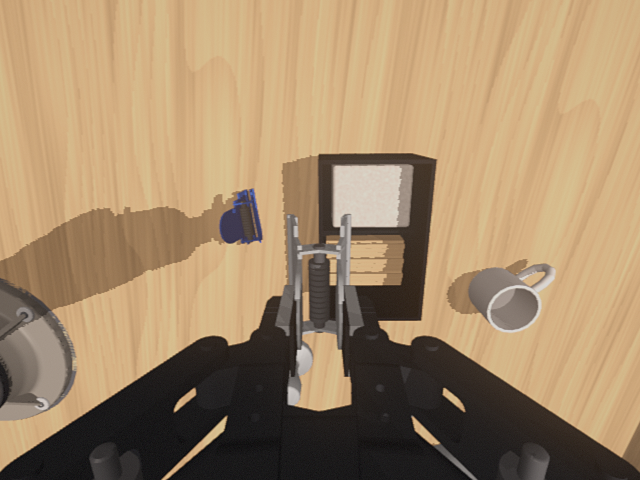

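View pics/cs4.png

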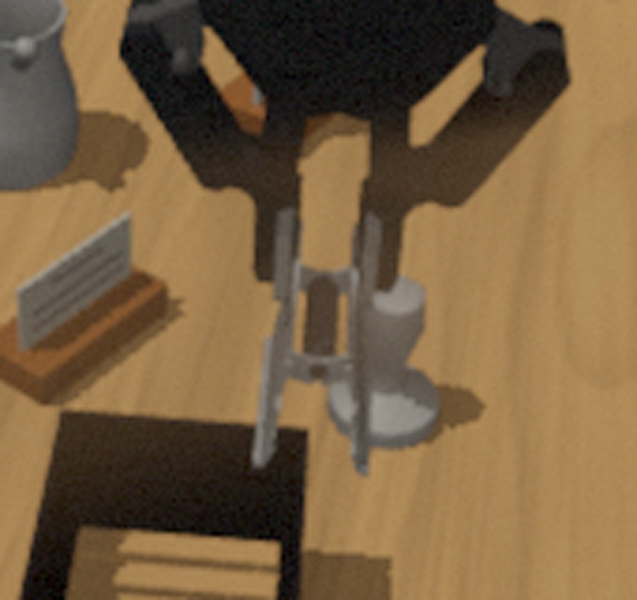

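It came off cleanly and the clip sits in the same place in the wrist view, so it hasn't slipped. Next I'll measure it relative to the TCP from both views.

Run:
```python
from h import *
tcp=np.array([446.8,269.4,284.]);a=np.radians(6)
x=np.array([np.cos(a),np.sin(a),0]);y=np.array([-np.sin(a),np.cos(a),0])
for n in('w4','s4'):
    d=load(n);P=cloud(d)-tcp;l=np.stack([P@x,P@y,P[...,2]],-1)
    m=(abs(l[...,0])<26)&(abs(l[...,1])<50)&(l[...,2]<-28)&(l[...,2]>-85)&(d['z_map']>0)
    q=l[m];print(n,len(q),q.min(0).round(1),q.max(0).round(1),np.percentile(q[:,2],[1,5]).round(1))
    for lo in range(-85,-25,8):
        w=q[(q[:,2]>lo)&(q[:,2]<=lo+8)]
        if len(w)>3: print(lo,len(w),w.min(0)[:2].round(1),w.max(0)[:2].round(1))
```

```text
w4 2737 [-20.3 -24.7 -69.2] [ 17.9  30.9 -28. ] [-67.8 -67.1]
-69 630 [-20.3 -14.6] [17.9 30.7]
-61 172 [-17.1 -10.7] [14.7 30.7]
-53 155 [-15.9  -6.9] [13.5 30.9]
-45 267 [-14.5 -22.4] [12.2 30.7]
-37 1056 [-14.  -24.7] [11.2 24.9]
-29 455 [-11.6 -23.8] [ 9.4 24.7]
s4 651 [-18.7 -32.2 -68.6] [ 19.3  31.9 -28. ] [-67.4 -66.7]
-69 175 [-18.7 -32.2] [19.3 31.7]
-61 72 [-15.6 -31.7] [16.2 31.9]
-53 72 [-14.5 -27.5] [15.1 31.7]
-45 68 [-13.1 -23.2] [13.7 31.5]
-37 211 [-11.9 -24.3] [12.5 24.8]
-29 53 [-10.3 -22.4] [11.  24.1]
```

Run:
```python
from h import *
move_straight([520,-236.6,285],down(-22.6),velocity=170);sleep(.3)
s=read_state();print(s['t'],s['eef_pos'],R.from_quat(s['tool_rot']).as_euler('xyz',degrees=True),s['gripper_width'],s['joint_pos'])
grab('wrist','w5');d=grab('side','s5');t=grab('top','t5')
a=cv2.resize(d['img'][80:240,260:430],(637,600),interpolation=2)
cv2.imwrite('pics/cs5.png',a[:,:,::-1])
```

```text
9.725 [ 519.99240681 -236.5138143   285.0002091 ] [-1.79997455e+02  2.29152079e-03 -2.25948307e+01] 18.32360929615337 [-0.2631448   0.32651741  0.73889887  1.80298948 -0.24417093  1.10554328
  0.16578188]
```

View pics/w5.png

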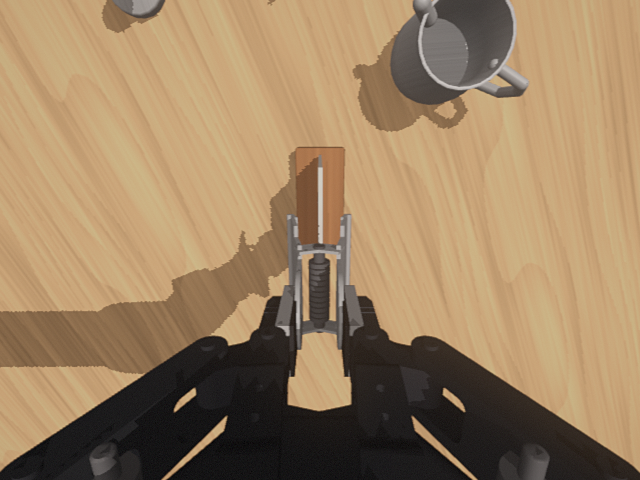

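View pics/cs5.png

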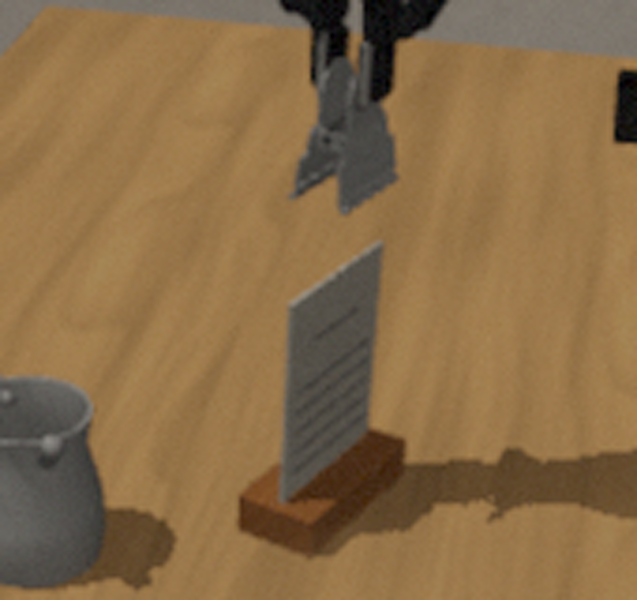

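The card edge at (320,200) is midway between the open jaws at (292,230) and (347,230), and parallel to them. I'll lower it now with a force guard.

Run:
```python
from h import *
print(move_straight([520,-236.6,210],down(-22.6),velocity=50,stop_force=5));sleep(.4)
s=read_state();print(s['t'],s['eef_pos'],R.from_quat(s['tool_rot']).as_euler('xyz',degrees=True),s['gripper_width'],s['wrist_force'])
grab('wrist','w6');d=grab('side','s6');t=grab('top','t6')
a=cv2.resize(d['img'][80:240,260:430],(637,600),interpolation=2)
cv2.imwrite('pics/cs6.png',a[:,:,::-1])
tcp=np.array([520,-236.6,210.]);a=np.radians(-22.6)
x=np.array([np.cos(a),np.sin(a),0]);y=np.array([-np.sin(a),np.cos(a),0])
for n in('w6','s6'):
    d=load(n);P=cloud(d)-tcp;l=np.stack([P@x,P@y,P[...,2]],-1)
    m=(abs(l[...,0])<26)&(abs(l[...,1])<56)&(l[...,2]<-28)&(l[...,2]>-75)&(d['z_map']>0)
    q=l[m]
    c=q[abs(q[:,0])<5];j=q[abs(q[:,0])>9]
    for k,v in(('card',c[(abs(c[:,1])>33)]),('jawL',j[j[:,0]<0]),('jawR',j[j[:,0]>0])):
        if len(v): print(n,k,len(v),v.min(0).round(1),v.max(0).round(1),np.median(v,0).round(1))
```

```text
False
11.925 [ 520.02576829 -236.55130739  210.03547978] [-1.79995927e+02 -1.09661784e-03 -2.25966569e+01] 18.773087371135755 [-0.13567514 -0.4647619  -0.34620152]
w6 card 388 [ -1.4 -53.  -74.4] [  1.5  52.3 -44. ] [  0.2  39.2 -46.1]
w6 jawL 711 [-19.8 -22.3 -68.4] [ -9.   30.6 -28. ] [-15.7  17.1 -56.8]
w6 jawR 684 [  9.1 -14.5 -68.5] [ 18.3  30.7 -28.6] [ 14.4  17.  -58.5]
s6 card 84 [ -3.2 -54.9 -74.7] [  2.4  55.4 -43. ] [ -0.3  43.7 -57.4]
s6 jawL 265 [-20.8 -31.8 -68.1] [ -9.   32.7 -28.1] [-13.6   2.1 -50. ]
s6 jawR 59 [  9.2 -12.5 -69.5] [ 18.7  31.2 -28.3] [ 12.3  19.8 -47.1]
```

View pics/w6.png

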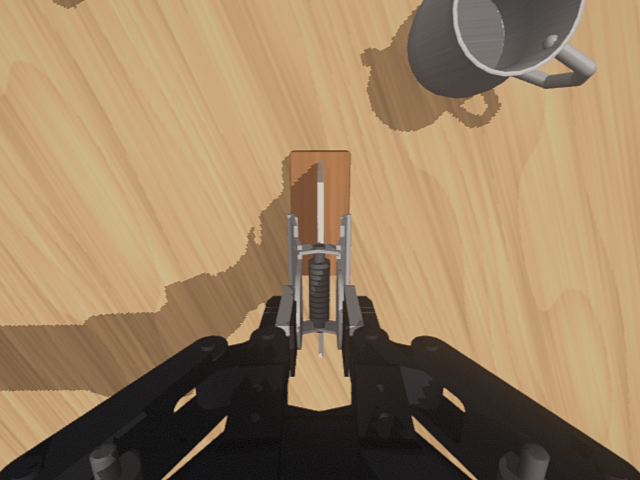

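View pics/cs6.png

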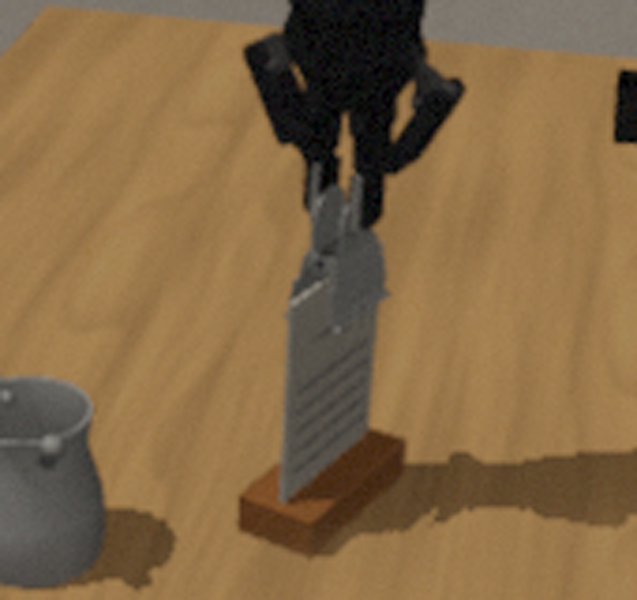

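The jaws straddle the card about 23 mm down, with roughly 13 mm clear on each side and no contact force. Handing in.

Run:
```python
from h import *
s=read_state();print(s['t'],s['eef_pos'],s['gripper_width'],s['wrist_force']);hand_in()
```

```text
12.075 [ 520.01213431 -236.56977922  210.00307651] 18.730165518313015 [ 0.52928805  0.21546551 -0.76011366]
the job is handed in; nothing more can be done
```

I pinched the steel clip fully open on the caddy rim, lifted it straight off, and carried it to the taller card. I handed in at about 12 s, still holding the clip open astride the middle of the card's top edge.

**Last checks:**
- **Depth:** the lips reach about 23 mm below the card's top edge, and the spring coil stays about 8 mm above it.
- **Centring:** the card is within about 1 mm of the middle between the jaws, with roughly 13 mm free on each side. It is also centred along the edge to within about 1 mm.
- **Squareness:** the tool is within about 0.3° of the card's measured direction.
- **Contact:** the wrist force stayed under 1 N, and the card showed no shift. I didn't re-measure the other objects at the end; the path was planned well above them.

**What disagreed:**
- **Clip height in the grip:** the clip sits about 6 mm lower than I expected from the text's heights. It probably slid down as the pads swung forward while closing. I used the measured position for the final height.
- **Gripper width:** it reads 18.7 mm, against the stated 21 mm over the wings. The pictures show the wings parallel and the jaws fully open.
- **Sideways position:** the wrist camera put the clip about 1.5 mm to one side of where the other two cameras did, so I aimed between them. The clearance easily covers that.

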